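# Dock the bottle tray and present the tall bottle upright

### The job

Slide the tray with the bottles fully home into the docking bay, its nose against the back stop. Then, with the tray staying home, draw the tall bottle out of its slanted socket, turn it upright with the cap on top, and finish while holding it still in the gripper with its foot at least 12 cm above the table. Leave the two short bottles in their sockets and the other things on the table where they are.

Things in the scene. Friction and masses are not known exactly. Their poses are not given: they have to be found in the camera images.
- tray: loose plywood bottle tray, flat on the table, about 0.45 kg empty: base plate 160 (x) by 180 (y) by 8 mm thick. Origin: centre of the plate's underside; x points to the far end (nose, at x = +80 mm) that enters the bay first; z up. A grip fin stands at the near end; three leaning sockets in a row along y hold the bottles
- tray_fin (a point): top centre of the tray's upright wooden grip fin, in the tray's frame at x = -110, y = 0, z = 53 mm. The fin is 14 mm thick along the tray's x and 56 mm wide along y, and rises 45 mm above an 8 mm thick tongue: hold it from above or push it
- tray_socket (a point): seated foot centre of a bottle in the middle socket, in the tray's frame at x = 60, y = 0, z = 30 mm; the outer sockets lie at y = +-52 mm. The sockets are closed square tubes 33 mm wide and 50 mm deep, leaning 55 degrees from vertical, mouths up and towards the fin: a bottle comes out along (-0.819, 0, 0.574) of the tray's frame
- dock: fixed docking bay on the table, mouth towards the robot. Origin: the point on the table where the tray's origin lies when fully home (nose on the back stop); x points into the bay (the home tray has the same heading), z up. Two aluminium side rails, inner faces 186 mm apart, 20 mm high, from x = -10 to +80 mm; lips 11.5 mm above the table keep the tray's side edges down
- tall_bottle: the tall one of the three bottles in the tray (in any of the three sockets): white plastic, black cap, 120 mm long overall: body 30 mm diameter, cap the last 40 mm, 26 mm diameter; about 0.11 kg; 50 mm of it is inside the socket and 70 mm stands out. Origin at the centre of its foot, z axis along the bottle towards the cap
- short_bottle_a: short white plastic bottle with a black cap, 80 mm long (body 30 mm diameter, cap 26 mm diameter and 28 mm long), stays in its socket of the tray; origin at the centre of its foot, z axis towards the cap
- short_bottle_b: short white plastic bottle with a black cap, 80 mm long (body 30 mm diameter, cap 26 mm diameter and 28 mm long), stays in its socket of the tray; origin at the centre of its foot, z axis towards the cap
- jar: bystander, to be left alone: glass jar, 48 mm diameter, 60 mm high, beside the bay; origin at the centre of its underside
- pot: bystander, to be left alone: small white pot, 40 mm diameter, 45 mm high, beside the bay; origin at the centre of its underside
- palm: bystander, to be left alone: model palm tree on a 70 mm cork disc, 105 mm high; origin at the centre of its underside
- tape: bystander, to be left alone: grey tape measure, about 70 mm across, 30 mm high; origin at the centre of its underside
- figure: bystander, to be left alone: model figure on a cork grip, 36 mm diameter, 59 mm high; origin at the centre of its underside
- dock_mouth (a point): centre of the bay's mouth at table height, in the bay's frame at x = -50, y = 0 mm: from here to x = -10 mm the rails narrow as a lead-in from about 220 to 186 mm
- dock_stop (a point): foot of the plywood back stop's near face, in the bay's frame at x = +80, y = 0 mm; the stop is 100 mm high with a fixed ledge of pots (to 150 mm high) behind it

How it is judged:
By the outcome, as a careful person would: the job done as asked, in the order asked, and still so for the second after the job is handed in, while the arm keeps its last pose, push and grip.
It also fails if it takes over 48 s, if anything falls off the work surface, if the arm or the gripper's body presses on something with over 40 N, if the wrist force passes 120 N, or if a joint passes its speed limit or range.

### The arm

A 7-joint arm with a two-finger parallel gripper is mounted at the origin on the work surface. World frame = base frame: x ahead of the robot, y to its left, z up, the work surface at z = 0. Lengths are in m, angles in rad, forces in N, time in s.
With the tool pointing down it reaches from about 0.4 to 0.85 m from the base axis. Payload 10.4 kg.
Tool frame: the origin (TCP) lies between the finger pads; the fingertips stand 19 mm ahead of it and the grasp point (between the pads) is the TCP (manip.tips_ahead is the distance from the TCP to the fingertips, in m); z points along the fingers, y is the line along which they close (so a half turn about z gives the same grasp; the last joint's range is limited). The gripper opens to 85 mm and grips with 20 to 120 N. Pads are 22 mm wide; open, the fingers measure 114 mm over their backs; the gripper's body (76 mm by 85 mm) begins 54 mm behind the grasp point. The pads swing forward as they close: fully open they stand 13 mm farther back than shut.
Start: joints at [-1.164, 0.332, -0.065, 1.46, 0.022, 1.35, -0.088], TCP at [0.26, 0.568, 0.25] pointing down, gripper open.
Joint ranges: [-2.6, 2.6], [-0.5, 2.12], [-1.47, 1.34], [0.16, 2.42], [-1.27, 4.41], [0.06, 2.06], [-2.6, 2.6]. Speed limits (rad/s): [2.22, 2.22, 2.79, 2.79, 3.14, 3.14, 3.14].

### API

Orientations are given as a unit quaternion [x, y, z, w].
In Python, from workcell import manip, viewer gives the robot as it stands.
- The arm moves only by the tool arm_command, never from a script. Its argument "series" is text: rows parted by semicolons, each of 5 numbers parted by spaces: the closure, from 0 (fully open) to 1 (shut), then the shift along the tool's x, y, z normalised to -1 to 1, where 1 is 0.4 m, then the turn about the tool's z normalised to -1 to 1, where 1 is 180 degrees. In form: jaw tx ty tz spin; .... A call has exactly 10 rows; each row shifts and turns the commanded pose from where the row before left it, along the tool's axes as they then stand; what a row does not reach is not made up. A row lasts 1/8 s, in which the tool goes at most 62.5 mm and 10.7 degrees, less where a joint would pass 70% of its speed; a pose out of reach is approached as far as the arm can. A call with a number of a shift or a turn outside -1 to 1 is refused whole. A call with a gripper value outside its range is refused whole. The fingers move at their own pace and stop on an object; "newtons" is the grip in N (left out, the last holds). Time passes only in rows, so rows that do not move let the fingers close, or fill a call up. It gives the time, the measured TCP pose, the force, the opening and the grip force at its end, in the units of the state.
- manip.get_obs(): the state, without advancing time (a new reading comes with each control period).
- viewer.camera(name): name is "scene" or "side" or "wrist"; returns a dict with "pixels" (400x640x3 uint8, red, green, blue), "intrinsics" (3x3 intrinsics, pixels), "extrinsics" (4x4, takes a point from world to camera coordinates). Camera axes: x right, y up, looking along -z (the intrinsics and any distortion apply to the point x, -y, -z); pixel columns grow to the right and rows downward; lengths in m; the calibration is good to about 2 mm. A picture is of the moment at which its call begins. There is no depth.
- manip.hand_in(): hands the job in; it is judged then, once.
The state is a dict: "clock": time; "joint_pos": joint angles; "joint_velocities": joint speeds; "tau": joint torques, N m; "position": TCP position; "ee_rot": TCP orientation; "ft_force": force on the tool from outside, world axes, zero at the start; "torque": the same for the moment, N m; "grip_width": opening from 0.0 (shut) to 1.0 (fully open); "grasp_force": force on a finger pad.
Only numpy, scipy, OpenCV 4.12 (cv2) and the standard library are available. Lean on these libraries where they do the work, as an engineer would, in place of code of your own. Each camera call takes 0.05 s, during which the arm holds its last target. There are 200 camera calls.

## Working session

There is one attempt and no reset: what is moved stays moved. The work goes in short steps, Python scripts to look and compute and a tool call to move; the robot and the scene stay as the last step left them, time stands still between calls to the robot, and variables do not carry over. Pictures are saved under pics/ and viewed, at most 10 in all, crops included, and the job is handed in when it is done.

Besides the shell and the picture viewer there is one more tool, called after "Request:" by a JSON object that holds its "op" and its "data", one argument or row to a line. arm_command: Moves the arm, as the interface text tells. Scaled input: -1 to 1 covers 0.4 m each way for a shift and 180 degrees each way for a turn. Its arguments: {"type":"object","properties":{"series":{"type":"string"},"newtons":{"type":"number"}},"required":["series"]}

```bash
mkdir -p pics; python3 - <<'E'
from workcell import manip, viewer
import cv2,numpy as np,pickle
o=manip.get_obs();print({k:np.round(v,3) for k,v in o.items()}, manip.tips_ahead)
d={}
for n in("scene","side","wrist"):
    c=viewer.camera(n);d[n]=c;cv2.imwrite(f"pics/{n}0.png",c["pixels"][:,:,::-1]);print(n,np.round(c["intrinsics"],1).tolist(),np.round(c["extrinsics"],3).tolist(), [k for k in c])
pickle.dump(d,open("v0.pkl","wb"))
E
```

```text
{'clock': np.float64(0.0), 'joint_pos': array([-1.164,  0.333, -0.065,  1.461,  0.022,  1.35 , -0.089]), 'joint_velocities': array([-0.002, -0.   ,  0.   ,  0.   ,  0.001, -0.001,  0.   ]), 'tau': array([-1.0000e-03, -6.2546e+01,  4.9000e-02, -3.9161e+01,  1.6000e-02,
        1.0000e-02, -0.0000e+00]), 'position': array([0.26 , 0.568, 0.25 ]), 'ee_rot': array([ 0.213,  0.977, -0.001, -0.   ]), 'ft_force': array([ 0.339, -0.873,  0.058]), 'torque': array([ 0.02 , -0.012,  0.01 ]), 'grasp_force': np.float64(0.0), 'grip_width': np.float64(1.0)} 0.019
scene [[397.1, 0.0, 319.6], [0.0, 397.1, 201.0], [0.0, 0.0, 1.0]] [[0.275, 0.961, -0.006, -0.16], [-0.813, 0.236, 0.533, 0.415], [0.513, -0.141, 0.846, -1.332], [0.0, 0.0, 0.0, 1.0]] ['pixels', 'intrinsics', 'extrinsics']
side [[515.3, 0.0, 318.9], [0.0, 515.3, 199.6], [0.0, 0.0, 1.0]] [[0.894, -0.449, 0.005, -0.53], [0.299, 0.604, 0.739, -0.239], [-0.335, -0.659, 0.674, -1.112], [0.0, 0.0, 0.0, 1.0]] ['pixels', 'intrinsics', 'extrinsics']
wrist [[332.9, 0.0, 311.7], [0.0, 332.9, 199.2], [0.0, 0.0, 1.0]] [[0.417, 0.909, -0.001, -0.624], [-0.868, 0.398, -0.297, 0.038], [-0.27, 0.125, 0.955, -0.38], [0.0, 0.0, 0.0, 1.0]] ['pixels', 'intrinsics', 'extrinsics']
```

View pics/scene0.png

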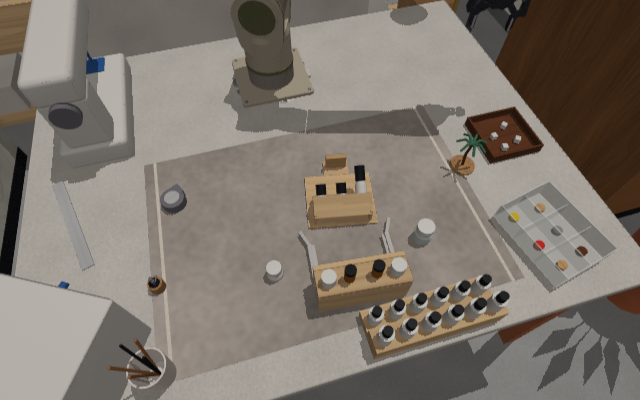

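View pics/side0.png

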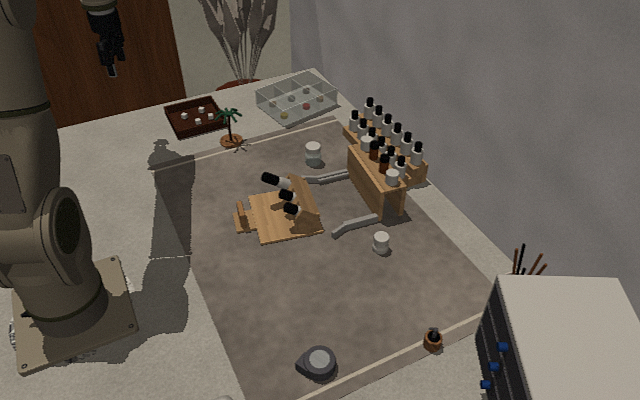

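View pics/wrist0.png

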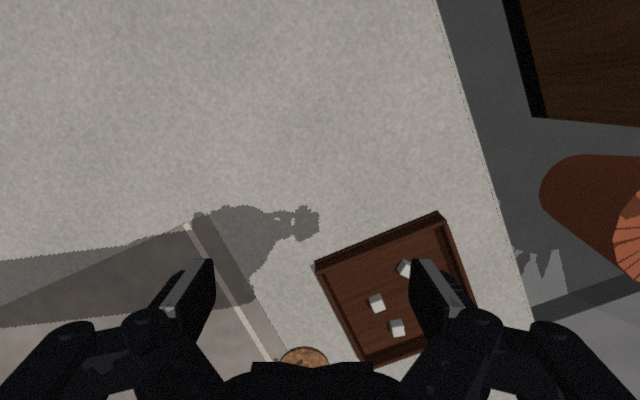

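Scene picture: the tray is at about (340,200) with its fin at (335,162), and the tall bottle is on the +y side, cap at (360,172). The bay rails are at (310,245) and (388,240), and the stop is at (362,270). The side picture agrees: tray (280,215), fin (241,217), tall cap (270,179). The wrist view doesn't show the tray. I'll enlarge the first two around the tray.

```bash
cat > h.py <<'E'
import numpy as np,cv2,pickle
def ray(c,u,v):
    K=c["intrinsics"];E=c["extrinsics"];R=E[:3,:3];t=E[:3,3]
    d=np.linalg.inv(K)@[u,v,1];d=R.T@(d*[1,-1,-1]);return -R.T@t,d/np.linalg.norm(d)
def onz(c,u,v,z):
    o,d=ray(c,u,v);return o+d*(z-o[2])/d[2]
def tri(*obs):
    A=np.zeros((3,3));b=np.zeros(3);L=[ray(*o) for o in obs]
    for o,d in L:
        P=np.eye(3)-np.outer(d,d);A+=P;b+=P@o
    p=np.linalg.solve(A,b);return p,max(np.linalg.norm((np.eye(3)-np.outer(d,d))@(p-o)) for o,d in L)
def proj(c,p):
    E=c["extrinsics"];q=(E[:3,:3]@p+E[:3,3])*[1,-1,-1];q=c["intrinsics"]@q;return q[:2]/q[2]
E
python3 - <<'E'
import pickle,cv2,numpy as np
d=pickle.load(open("v0.pkl","rb"))
a=d["scene"]["pixels"][145:310,285:435,::-1];b=d["side"]["pixels"][135:255,225:425,::-1]
A=cv2.resize(a,None,fx=5,fy=5,interpolation=cv2.INTER_CUBIC)[:600]
cv2.imwrite("pics/sA.png",cv2.resize(a[:120],None,fx=5,fy=5,interpolation=2));cv2.imwrite("pics/sB.png",cv2.resize(b,None,fx=4,fy=4,interpolation=2))
E
```

```text
(no output)
```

View pics/sA.png

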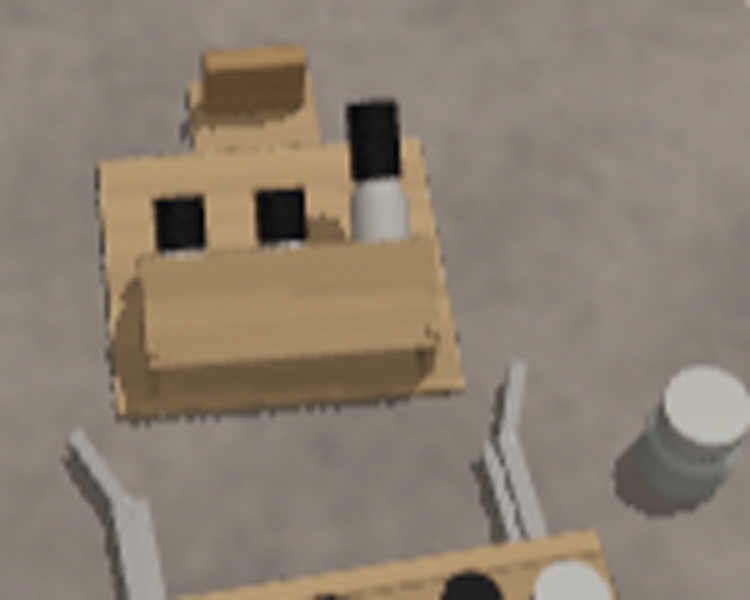

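View pics/sB.png

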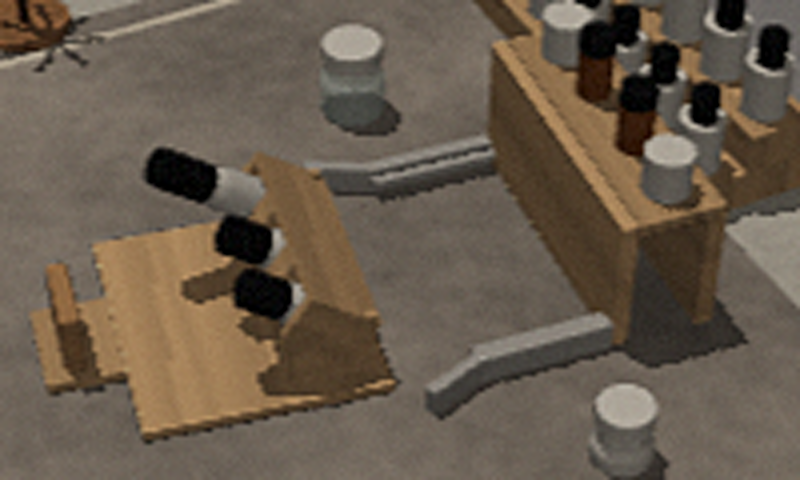

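The crops give plate corners, fin top, rail tips and bends, and the near-face edges of the stop. I'll turn them into points.

```bash
python3 - <<'E'
from h import *
np.set_printoptions(precision=4,suppress=True)
d=pickle.load(open("v0.pkl","rb"));S=d["scene"];T=d["side"]
s=lambda x,y:(S,285+(x+.5)/5-.5,145+(y+.5)/5-.5)
t=lambda x,y:(T,225+(x+.5)/4-.5,135+(y+.5)/4-.5)
print("corners z8")
for n,o in dict(nmS=s(100,162),npS=s(420,138),fpS=s(463,388),fmS=s(117,412),npT=t(95,245),nmT=t(143,430),fmT=t(398,378)).items(): print(n,onz(*o,.008))
print("tri nm",tri(s(100,162),t(143,430)),"np",tri(s(420,138),t(95,245)),"fm",tri(s(117,412),t(398,378)))
print("fin top c",onz(*s(254,59),.053), "T",onz(*t(60,278),.053), tri(s(254,59),t(60,278)))
print("cap end",tri(s(373,102),t(155,166)),"joint cap/body",tri(s(377,180),t(215,185)))
print("rails z20: ltip",onz(*s(75,435),.02),"lbend",onz(*s(130,500),.02),onz(*t(475,352),.02),"rtip",onz(*s(517,365),.02),onz(*t(310,165),.02),"rbend",onz(*s(510,432),.02),onz(*t(375,170),.02), "ltipT",onz(*t(430,390),.02))
print("stop bottom +y",onz(*t(493,155),0),"-y",onz(*t(616,343),0),"top",onz(*t(493,45),.1),onz(*t(628,230),.1))
E
```

```text
corners z8
nmS [ 0.4331 -0.0009  0.008 ]
npS [0.4672 0.1752 0.008 ]
fpS [0.6241 0.1424 0.008 ]
fmS [ 0.5878 -0.0328  0.008 ]
npT [0.4681 0.1715 0.008 ]
nmT [0.4339 0.0008 0.008 ]
fmT [ 0.5929 -0.0288  0.008 ]
tri nm (array([ 0.4337, -0.0008,  0.0093]), np.float64(0.00034508134834596005)) np (array([0.4679, 0.1742, 0.0072]), np.float64(0.0014068695180067584)) fm (array([ 0.5905, -0.0334,  0.0132]), np.float64(6.648771892384902e-05))
fin top c [0.4216 0.0909 0.053 ] T [0.423  0.1036 0.053 ] (array([0.4226, 0.0924, 0.0591]), np.float64(0.0037977981161840557))
cap end (array([0.4996, 0.1285, 0.0977]), np.float64(0.0007631579167475319)) joint cap/body (array([0.5343, 0.1194, 0.0773]), np.float64(0.0024329400992612288))
rails z20: ltip [ 0.601  -0.0579  0.02  ] lbend [ 0.6435 -0.0408  0.02  ] [ 0.6408 -0.0404  0.02  ] rtip [0.625 0.17  0.02 ] [0.6265 0.1703 0.02  ] rbend [0.6603 0.1525 0.02  ] [0.6642 0.1456 0.02  ] ltipT [ 0.6003 -0.057   0.02  ]
stop bottom +y [0.7574 0.1447 0.    ] -y [ 0.736  -0.0561  0.    ] top [0.7512 0.1423 0.1   ] [ 0.7332 -0.0588  0.1   ]
```

```bash
cat > go.py <<'E'
# usage: go.py x y z [yaw of tool y, deg]: prints the shift in tool axes (units of 0.4 m) after the spin
import sys,numpy as np
from workcell import manip
from scipy.spatial.transform import Rotation as R
o=manip.get_obs();Q=R.from_quat(o["ee_rot"]).as_matrix();p=np.array(list(map(float,sys.argv[1:4])))
yaw=np.degrees(np.arctan2(Q[1,1],Q[0,1]))
print("yaw",yaw.round(2),"tilt",np.degrees(np.arccos(-Q[2,2])).round(2),"pos",np.round(o["position"],4),"F",np.round(o["ft_force"],1),"j",np.round(o["joint_pos"],2))
if len(sys.argv)>4:
    w=(float(sys.argv[4])-yaw+180)%360-180; print("spin",round(-w/180,4)); yaw+=w
a=np.radians(yaw);y=np.array([np.cos(a),np.sin(a),0]);z=np.array([0,0,-1]);x=np.cross(y,z)
print("shift",np.round(np.array([x,y,z])@(p-o["position"])/.4,4))
E
python3 go.py .4215 .0925 .15 -11.1
```

```text
yaw 65.38 tilt 0.06 pos [0.2603 0.5679 0.2497] F [0.8 0.4 0.5] j [-1.16  0.33 -0.06  1.46  0.02  1.35 -0.09]
spin 0.4249
shift [-1.0887  0.6243  0.2493]
```

Request:
{"op": "arm_command", "data": {
  "series": "0.4 0 0 0 0.053;0.4 0 0 0 0.053;0.4 0 0 0 0.053;0.4 0 0 0 0.053;0.4 0 0 0 0.053;0.4 0 0 0 0.053;0.4 0 0 0 0.053;0.4 0 0 0 0.053;0.4 0 0 0 0;0.4 0 0 0 0",
  "newtons": 40
}}

```text
clock: 1.4
position: [0.2603, 0.5682, 0.2502]
ee_rot: [0.77, 0.638, -0.0, 0.0]
ft_force: [-0.9, 0.1, -0.2]
grip_width: 0.597
grasp_force: 0.0
```

```bash
python3 go.py .4215 .0925 .15 -11.1
```

```text
yaw -10.72 tilt 0.01 pos [0.2603 0.5682 0.2502] F [-0.9  0.1 -0.2] j [-1.3   0.33  0.11  1.47 -0.04  1.35 -1.37]
spin 0.0021
shift [-1.0893  0.6243  0.2504]
```

Request:
{"op": "arm_command", "data": {
  "series": "0.4 -0.109 0.0624 0.025 0.002;0.4 -0.109 0.0624 0.025 0;0.4 -0.109 0.0624 0.025 0;0.4 -0.109 0.0624 0.025 0;0.4 -0.109 0.0624 0.025 0;0.4 -0.109 0.0624 0.025 0;0.4 -0.109 0.0624 0.025 0;0.4 -0.109 0.0624 0.025 0;0.4 -0.109 0.0624 0.025 0;0.4 -0.109 0.0624 0.025 0"
}}

```text
clock: 2.65
position: [0.4204, 0.0903, 0.1503]
ee_rot: [0.772, 0.635, 0.001, 0.0]
ft_force: [0.1, -0.3, -0.7]
grip_width: 0.604
grasp_force: 0.0
```

```bash
python3 - <<'E'
from workcell import viewer
import cv2,pickle
c=viewer.camera("wrist");pickle.dump(c,open("w1.pkl","wb"));cv2.imwrite("pics/w1.png",c["pixels"][:,:,::-1])
E
python3 go.py .4215 .0925 .038 -11.1
```

```text
yaw -11.48 tilt 0.09 pos [0.4214 0.0839 0.1493] F [-0.3 -7.1 -1.1] j [-0.82 -0.04  0.51  2.1   0.02  1.08 -0.52]
spin -0.0021
shift [ 0.021  -0.0038  0.2782]
```

View pics/w1.png

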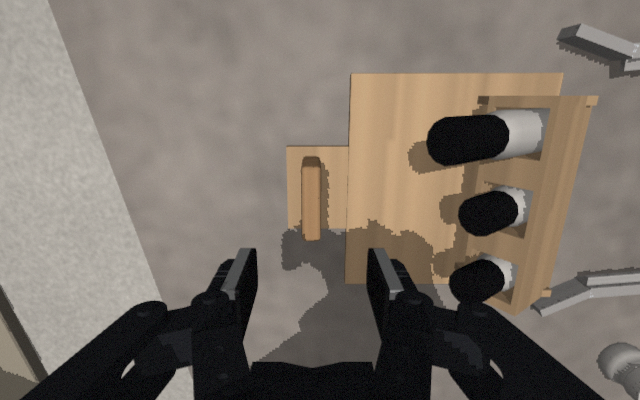

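The wrist view shows the fin top at about x 302–321, y 157–240, with its centre near (311,198). The plate's near edge is at x≈349, and the tall bottle is in the top (+y) socket, its cap end at (430,142).

```bash
python3 - <<'E'
from h import *
c=pickle.load(open("w1.pkl","rb"));d=pickle.load(open("v0.pkl","rb"))
for p in((311.3,157),(311.3,240),(311.3,198.5)):print(onz(c,*p,.053).round(4))
print("corner n+",onz(c,350,73,.008).round(4),"n-",onz(c,345,283,.008).round(4),"f+",onz(c,562,73,.008).round(4))
S=d["scene"]
print("fin tri",tri((c,311.3,198.5),(S,285+254.5/5-.5,145+59.5/5-.5)))
E
python3 go.py .4215 .0925 .038 -11.1
```

```text
[0.4269 0.1265 0.053 ]
[0.4152 0.0671 0.053 ]
[0.4213 0.0979 0.053 ]
corner n+ [0.4662 0.1753 0.008 ] n- [ 4.331e-01 -4.000e-04  8.000e-03] f+ [0.6223 0.1446 0.008 ]
fin tri (array([0.41938126, 0.09411906, 0.04740707]), np.float64(0.002544839553556095))
yaw -11.48 tilt 0.09 pos [0.4214 0.0839 0.1493] F [-0.3 -7.1 -1.1] j [-0.82 -0.04  0.51  2.1   0.02  1.08 -0.52]
spin -0.0021
shift [ 0.021  -0.0038  0.2782]
```

Request:
{"op": "arm_command", "data": {
  "series": "0.4 0 0 0 0;0.4 0 0 0.04 0;0.4 0 0 0.06 0;0.4 0 0 0.06 0;0.4 0 0 0.06 0;0.4 0 0 0.04 0;0.4 0 0 0.02 0;0.4 0 0 0 0;0.4 0 0 0 0;0.4 0 0 0 0"
}}

```text
clock: 3.95
position: [0.4204, 0.0921, 0.0388]
ee_rot: [0.773, 0.634, 0.001, -0.0]
ft_force: [0.4, -0.5, -0.8]
grip_width: 0.598
grasp_force: 0.0
```

```bash
python3 go.py .4215 .0925 .038 -11.1
```

```text
yaw -11.29 tilt 0.07 pos [0.4204 0.0921 0.0388] F [ 0.4 -0.5 -0.8] j [-0.8   0.17  0.51  2.19 -0.12  0.8  -0.41]
spin -0.0011
shift [0.0015 0.0026 0.0021]
```

Well placed. Close on the fin.

Request:
{"op": "arm_command", "data": {
  "series": "0.7 0 0 0 0;0.8 0 0 0 0;1 0 0 0 0;1 0 0 0 0;1 0 0 0 0;1 0 0 0 0;1 0 0 0 0;1 0 0 0 0;1 0 0 0 0;1 0 0 0 0",
  "newtons": 40
}}

```text
clock: 5.2
position: [0.4203, 0.0919, 0.0385]
ee_rot: [0.773, 0.634, 0.0, 0.0]
ft_force: [0.0, -0.0, 4.8]
grip_width: 0.151
grasp_force: 40.2
```

```bash
python3 go.py .4247 .0755 .038 -5.7;python3 go.py .536 .0644 .038 -5.7
```

```text
yaw -11.3 tilt 0.03 pos [0.4203 0.0919 0.0385] F [ 0.  -0.   4.8] j [-0.8   0.17  0.51  2.19 -0.12  0.8  -0.41]
spin -0.0311
shift [-0.0397  0.0151  0.0012]
yaw -11.3 tilt 0.03 pos [0.4203 0.0919 0.0385] F [ 0.  -0.   4.8] j [-0.8   0.17  0.51  2.19 -0.12  0.8  -0.41]
spin -0.0311
shift [-0.0397  0.2948  0.0012]
```

Request:
{"op": "arm_command", "data": {
  "series": "1 -0.008 0.003 0 -0.0062;1 -0.008 0.003 0 -0.0062;1 -0.008 0.003 0 -0.0062;1 -0.008 0.003 0 -0.0062;1 -0.008 0.003 0 -0.0062;1 0 0 0 0;1 0 0 0 0;1 0 0 0 0;1 0 0 0 0;1 0 0 0 0"
}}

```text
clock: 6.45
position: [0.4231, 0.0759, 0.0385]
ee_rot: [0.741, 0.671, 0.0, -0.001]
ft_force: [-3.3, 3.6, 8.2]
grip_width: 0.159
grasp_force: 40.8
```

```bash
python3 go.py .536 .0644 .038 -5.7
python3 - <<'E'
from workcell import viewer
import cv2,pickle,numpy as np
d={n:viewer.camera(n) for n in("scene","side")};pickle.dump(d,open("v2.pkl","wb"))
a=d["scene"]["pixels"][145:265,290:420,::-1];b=d["side"]["pixels"][135:255,235:385,::-1]
f=lambda i:cv2.resize(i,(400,int(400*i.shape[0]/i.shape[1])),interpolation=2)
A,B=f(a),f(b);H=max(len(A),len(B));P=lambda i:cv2.copyMakeBorder(i,0,H-len(i),0,0,0)
cv2.imwrite("pics/v2.png",np.hstack([P(A),P(B)]))
E
```

```text
yaw -5.68 tilt 0.06 pos [0.4231 0.0759 0.0385] F [-3.3  3.6  8.2] j [-0.76  0.17  0.51  2.19 -0.12  0.81 -0.27]
spin 0.0001
shift [-0.0005  0.2837  0.0012]
```

View pics/v2.png

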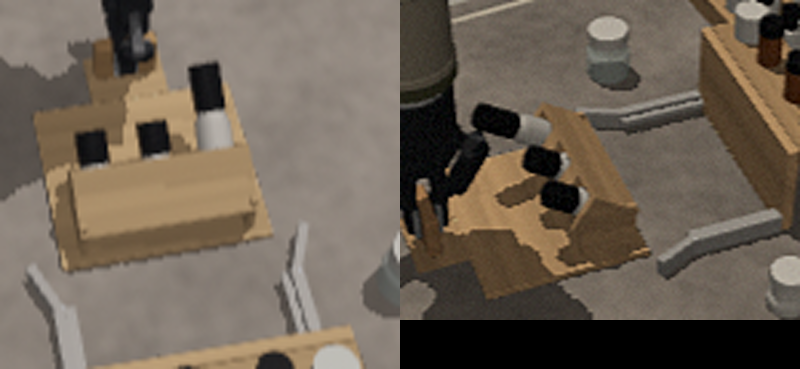

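The tray is now square to the bay and centred. The nose corners are at (67,270) and (272,235) in the left half, with about equal gaps to the rail tips at (33,268) and (303,228). Next, push along the bay axis.

Request:
{"op": "arm_command", "data": {
  "series": "1 0 0.03 0 0;1 0 0.03 0 0;1 0 0.03 0 0;1 0 0.03 0 0;1 0 0.03 0 0;1 0 0.03 0 0;1 0 0.03 0 0;1 0 0.03 0 0;1 0 0.03 0 0;1 0 0.02 0 0"
}}

```text
clock: 7.8
position: [0.5374, 0.064, 0.0385]
ee_rot: [0.741, 0.671, -0.001, -0.002]
ft_force: [-14.7, 0.8, 20.9]
grip_width: 0.158
grasp_force: 42.4
```

```bash
python3 go.py .554 .0626 .038 -5.7
```

```text
yaw -5.71 tilt 0.25 pos [0.5374 0.064  0.0385] F [-14.7   0.8  20.9] j [-0.63  0.41  0.5   1.91 -0.25  0.89 -0.1 ]
spin -0.0001
shift [0.0005 0.0416 0.0012]
```

Request:
{"op": "arm_command", "data": {
  "series": "1 0 0.008 0 0;1 0 0.008 0 0;1 0 0.008 0 0;1 0 0.008 0 0;1 0 0.008 0 0;1 0 0 0 0;1 0 0 0 0;1 0 0 0 0;1 0 0 0 0;1 0 0 0 0"
}}

```text
clock: 9.05
position: [0.5523, 0.0626, 0.0385]
ee_rot: [0.741, 0.671, -0.002, -0.002]
ft_force: [-18.0, 1.2, 22.0]
grip_width: 0.16
grasp_force: 42.5
```

```bash
python3 go.py .554 .0626 .038 -5.7
```

```text
yaw -5.71 tilt 0.33 pos [0.5523 0.0626 0.0385] F [-18.    1.2  22. ] j [-0.61  0.44  0.5   1.87 -0.26  0.9  -0.08]
spin -0.0001
shift [0.0005 0.0042 0.0012]
```

Request:
{"op": "arm_command", "data": {
  "series": "1 0 0.004 0 0;1 0 0.004 0 0;1 0 0.004 0 0;1 0 0 0 0;1 0 0 0 0;1 0 0 0 0;1 0 0 0 0;1 0 0 0 0;1 0 0 0 0;1 0 0 0 0"
}}

```text
clock: 10.3
position: [0.5525, 0.0626, 0.0383]
ee_rot: [0.741, 0.671, -0.005, -0.006]
ft_force: [-44.3, 2.5, 48.7]
grip_width: 0.156
grasp_force: 53.6
```

```bash
python3 go.py .554 .0626 .038 -5.7
python3 - <<'E'
from workcell import viewer
import cv2,pickle,numpy as np
d={n:viewer.camera(n) for n in("scene","side")};pickle.dump(d,open("v3.pkl","wb"))
a=d["scene"]["pixels"][165:285,295:425,::-1];b=d["side"]["pixels"][135:235,265:405,::-1]
f=lambda i:cv2.resize(i,(400,int(400*i.shape[0]/i.shape[1])),interpolation=2)
A,B=f(a),f(b);H=max(len(A),len(B));P=lambda i:cv2.copyMakeBorder(i,0,H-len(i),0,0,0)
cv2.imwrite("pics/v3.png",np.hstack([P(A),P(B)]))
E
```

```text
yaw -5.68 tilt 0.93 pos [0.5525 0.0626 0.0383] F [-44.3   2.5  48.7] j [-0.6   0.44  0.5   1.86 -0.27  0.91 -0.08]
spin 0.0001
shift [0.0003 0.0038 0.0008]
```

View pics/v3.png

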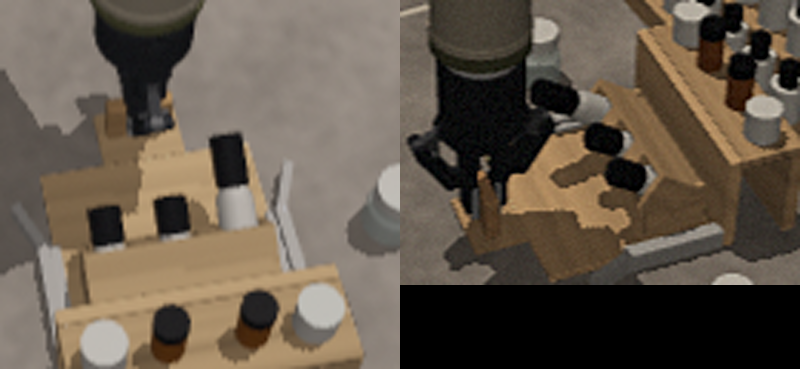

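The force rose to 44 N with no further travel, 1.5 mm from the predicted home. The side half shows the nose at the stop (about (720,235)), so the tray is home. Next I'll relax the push, release and rise.

Request:
{"op": "arm_command", "data": {
  "series": "1 0 -0.004 0 0;1 0 -0.004 0 0;1 0 -0.002 0 0;0.8 0 0 0 0;0.5 0 0 0 0;0.4 0 0 0 0;0.4 0 0 0 0;0.4 0 0 -0.06 0;0.4 0 0 -0.12 0;0.4 0 0 -0.12 0"
}}

```text
clock: 11.65
position: [0.5553, 0.0616, 0.1595]
ee_rot: [0.742, 0.671, -0.0, -0.0]
ft_force: [0.9, 0.4, -0.3]
grip_width: 0.6
grasp_force: 0.0
```

```bash
python3 go.py .554 .0626 .16 84.3; python3 go.py .554 .0626 .16 -95.7
```

```text
yaw -5.74 tilt 0.04 pos [0.5553 0.0616 0.1595] F [ 0.9  0.4 -0.3] j [-0.67  0.28  0.56  1.78 -0.16  1.13 -0.16]
spin -0.5002
shift [ 0.0035  0.0021 -0.0013]
yaw -5.74 tilt 0.04 pos [0.5553 0.0616 0.1595] F [ 0.9  0.4 -0.3] j [-0.67  0.28  0.56  1.78 -0.16  1.13 -0.16]
spin 0.4998
shift [-0.0035 -0.0021 -0.0013]
```

Request:
{"op": "arm_command", "data": {
  "series": "0.4 0 0 0 -0.05;0.4 0 0 0 -0.05;0.4 0 0 0 -0.05;0.4 0 0 0 -0.05;0.4 0 0 0 -0.05;0.4 0 0 0 -0.05;0.4 0 0 0 -0.05;0.4 0 0 0 -0.05;0.4 0 0 0 -0.05;0.4 0 0 0 -0.05"
}}

```text
clock: 12.9
position: [0.5556, 0.0617, 0.1582]
ee_rot: [0.047, 0.999, -0.0, -0.0]
ft_force: [0.2, -0.3, -0.2]
grip_width: 0.599
grasp_force: 0.0
```

```bash
python3 - <<'E'
from workcell import viewer
import cv2,pickle,time
for k in range(4): c=viewer.camera("wrist")
d={n:viewer.camera(n) for n in("wrist","scene","side")}
pickle.dump(d,open("w2.pkl","wb"));cv2.imwrite("pics/w2.png",d["wrist"]["pixels"][:,:,::-1])
E
python3 go.py .554 .0626 .16 84.3
```

```text
yaw 84.14 tilt 0.0 pos [0.5556 0.0618 0.1583] F [-0.6  0.   0.1] j [-0.48  0.26  0.34  1.77 -0.09  1.13  1.35]
spin -0.0009
shift [ 0.0041  0.0015 -0.0043]
```

View pics/w2.png

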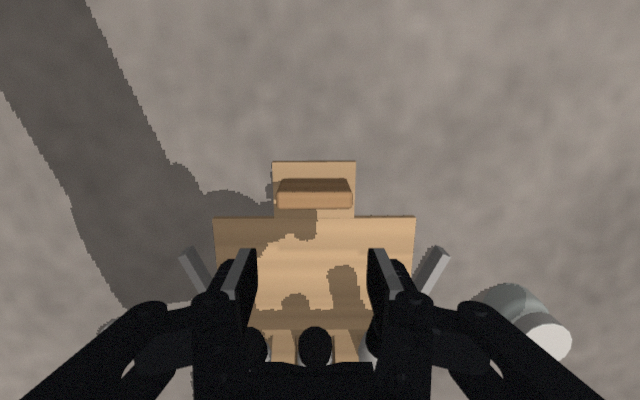

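The wrist picture now looks at the fin side: fin at (315,190), plate near edge from (213,217) to (415,216), bottles half hidden behind the fingers. I'll take the cap from the two fixed cameras.

```bash
python3 - <<'E'
from h import *
np.set_printoptions(precision=4,suppress=True)
d=pickle.load(open("w2.pkl","rb"));c=d["wrist"]
a=onz(c,213,217,.008);b=onz(c,415,216,.008);print(a,b,np.linalg.norm(a-b),"fin",onz(c,315,185,.053))
hd=np.degrees(np.arctan2(-(b-a)[0],(b-a)[1]));hd=(hd+90)%180-90;print("heading",hd)
m=(a+b)/2;x=np.array([np.cos(np.radians(-5.7)),np.sin(np.radians(-5.7)),0]);y=np.array([-x[1],x[0],0]);z=np.array([0,0,1])
o=m+.08*x;o[2]=0;print("origin from edge",o)
for f in("v0.pkl","v3.pkl"):
  pass
v=pickle.load(open("v3.pkl","rb"));S,T=d["scene"],d["side"]
o=np.array([.6635,.0517,0]);ax=-.819*x+.574*z
F=o+.06*x+.052*y+.03*z
print("pred foot",F,"cap end",F+.12*ax,"joint",F+.08*ax)
for C,n in((S,"scene"),(T,"side")):
    u=proj(C,F+.10*ax);print(n,"pred capcentre px",u)
    P=C["pixels"].astype(int);k=(P.max(2)<60).astype(np.uint8)
    N,L,st,ce=cv2.connectedComponentsWithStats(k)
    for i in range(1,N):
        if np.hypot(*(ce[i]-u))<25 and st[i,4]>15: print(st[i],ce[i])
E
```

```text
[ 0.5719 -0.027   0.008 ] [0.5895 0.1494 0.008 ] 0.1772180420336188 fin [0.5405 0.0658 0.053 ]
heading -5.683468651213204
origin from edge [0.6603 0.0532 0.    ]
pred foot [0.7284 0.0975 0.03  ] cap end [0.6306 0.1072 0.0989] joint [0.6632 0.104  0.0759]
scene pred capcentre px [369.8773 217.7371]
[363 209  13  17 168] [368.9464 216.7321]
side pred capcentre px [319.4284 167.9453]
[310 160  18  16 177] [318.3503 168.1582]
```

```bash
python3 go.py .641 .1065 .090 84.3
```

```text
yaw 84.14 tilt 0.0 pos [0.5556 0.0618 0.1583] F [-0.6  0.   0.1] j [-0.48  0.26  0.34  1.77 -0.09  1.13  1.35]
spin -0.0009
shift [-0.2015  0.1324  0.1707]
```

Request:
{"op": "arm_command", "data": {
  "series": "0.4 -0.05 0.033 0 -0.001;0.4 -0.05 0.033 0 0;0.4 -0.05 0.033 0 0;0.4 -0.05 0.033 0 0;0.4 0 0 0 0;0.4 0 0 0 0;0.4 0 0 0.03 0;0.4 0 0 0.03 0;0.4 0 0 0 0;0.4 0 0 0 0"
}}

```text
clock: 14.5
position: [0.6403, 0.1065, 0.1344]
ee_rot: [0.048, 0.999, 0.0, -0.0]
ft_force: [0.5, 0.1, 0.3]
grip_width: 0.608
grasp_force: 0.0
```

```bash
python3 go.py .641 .1065 .090 84.3
```

```text
yaw 84.45 tilt 0.0 pos [0.6403 0.1065 0.1344] F [0.5 0.1 0.3] j [-0.47  0.48  0.32  1.54 -0.16  1.15  1.35]
spin 0.0008
shift [-1.800e-03  1.000e-04  1.109e-01]
```

Request:
{"op": "arm_command", "data": {
  "series": "0.4 -0.002 0 0.04 0;0.4 0 0 0.04 0;0.4 0 0 0.03 0;0.4 0 0 0 0;0.6 0 0 0 0;1 0 0 0 0;1 0 0 0 0;1 0 0 0 0;1 0 0 0 0;1 0 0 0 0",
  "newtons": 50
}}

```text
clock: 15.75
position: [0.6413, 0.1065, 0.0907]
ee_rot: [0.048, 0.999, 0.0, 0.0]
ft_force: [-2.1, -0.2, 6.2]
grip_width: 0.289
grasp_force: 49.0
```

```bash
python3 go.py .641 .1065 .090 84.3
python3 - <<'E'
from workcell import viewer
import cv2,pickle,numpy as np
d={n:viewer.camera(n) for n in("scene","side")};pickle.dump(d,open("v4.pkl","wb"))
a=d["scene"]["pixels"][150:290,295:425,::-1];b=d["side"]["pixels"][105:245,265:405,::-1]
f=lambda i:cv2.resize(i,(400,int(400*i.shape[0]/i.shape[1])),interpolation=2)
A,B=f(a),f(b);H=max(len(A),len(B));P=lambda i:cv2.copyMakeBorder(i,0,H-len(i),0,0,0)
cv2.imwrite("pics/v4.png",np.hstack([P(A),P(B)]))
E
```

```text
yaw 84.45 tilt 0.03 pos [0.6413 0.1065 0.0907] F [-2.1 -0.2  6.2] j [-0.46  0.52  0.31  1.58 -0.17  1.07  1.36]
spin 0.0008
shift [ 0.0007 -0.0001  0.0018]
```

Request:
{"op": "arm_command", "data": {
  "series": "1 0.0082 0 -0.0057 0;1 0.0082 0 -0.0057 0;1 0.0082 0 -0.0057 0;1 0.0082 0 -0.0057 0;1 0.0082 0 -0.0057 0;1 0 0 0 0;1 0 0 0 0;1 0 0 0 0;1 0 0 0 0;1 0 0 0 0"
}}

```text
clock: 17.1
position: [0.6248, 0.1081, 0.1016]
ee_rot: [0.048, 0.999, 0.0, -0.0]
ft_force: [0.3, 0.1, 2.0]
grip_width: 0.288
grasp_force: 49.1
```

```bash
cat > cap.py <<'E'
# black cap and white body of the held bottle: print TCP and tray near-edge check
from h import *;from workcell import viewer,manip
np.set_printoptions(precision=4,suppress=True)
d={n:viewer.camera(n) for n in("scene","side","wrist")};pickle.dump(d,open("last.pkl","wb"))
v3=pickle.load(open("v3.pkl","rb"))
x=np.array([np.cos(np.radians(-5.7)),np.sin(np.radians(-5.7)),0]);y=np.array([-x[1],x[0],0]);o=np.array([.6615,.0522,0])
for n in("scene","side"):
    # tray motion since home: shift of a tray patch on the -y plate/socket side by template matching
    p=proj(d[n],o+.045*x-.075*y+[0,0,.03]).round().astype(int);r=9
    t=v3[n]["pixels"][p[1]-r:p[1]+r,p[0]-r:p[0]+r];s=d[n]["pixels"][p[1]-r-8:p[1]+r+8,p[0]-r-8:p[0]+r+8]
    R=cv2.matchTemplate(s,t,cv2.TM_CCOEFF_NORMED);_,v,_,l=cv2.minMaxLoc(R);print(n,"tray patch shift px",l[0]-8,l[1]-8,round(v,3))
E
python3 cap.py; python3 go.py .641 .1065 .09 84.3
```

```text
scene tray patch shift px 0 0 0.667
side tray patch shift px -2 0 0.413
yaw 84.46 tilt 0.01 pos [0.6248 0.1081 0.1017] F [-0.2  0.1  2.5] j [-0.48  0.48  0.31  1.62 -0.16  1.07  1.35]
spin 0.0009
shift [-0.0408 -0.0001  0.0292]
```

Request:
{"op": "arm_command", "data": {
  "series": "1 0.0092 0 -0.0065 0;1 0.0092 0 -0.0065 0;1 0.0092 0 -0.0065 0;1 0.0092 0 -0.0065 0;1 0.0092 0 -0.0065 0;1 0.0092 0 -0.0065 0;1 0.0092 0 -0.0065 0;1 0.0092 0 -0.0065 0;1 0.0092 0 -0.0065 0;1 0 0 0 0"
}}

```text
clock: 18.5
position: [0.5917, 0.1114, 0.1253]
ee_rot: [0.048, 0.999, 0.0, 0.0]
ft_force: [-0.1, 0.6, -1.8]
grip_width: 0.288
grasp_force: 49.2
```

```bash
python3 cap.py; python3 go.py .641 .1065 .09 84.3
python3 - <<'E'
from h import *
d=pickle.load(open("last.pkl","rb"));o=d["scene"]
w=cv2.resize(d["wrist"]["pixels"][160:400,220:420,::-1],(400,480),interpolation=2)
a=cv2.resize(d["side"]["pixels"][95:215,285:385,::-1],(400,480),interpolation=2)
cv2.imwrite("pics/l1.png",np.hstack([a,w]))
E
```

```text
scene tray patch shift px 0 0 0.724
side tray patch shift px 0 0 0.861
yaw 84.46 tilt 0.0 pos [0.5918 0.1113 0.125 ] F [ 0.4  0.2 -0.9] j [-0.52  0.39  0.31  1.69 -0.13  1.09  1.31]
spin 0.0009
shift [-0.1235  0.0003  0.0876]
```

Request:
{"op": "arm_command", "data": {
  "series": "1 0.02 0 -0.014 0;1 0.02 0 -0.014 0;1 0.02 0 -0.014 0;1 0.02 0 -0.014 0;1 0 0 -0.08 0;1 0 0 -0.08 0;1 0 0 -0.05 0;1 0 0 0 0;1 0 0 0 0;1 0 0 0 0",
  "newtons": 20
}}

```text
clock: 19.9
position: [0.5594, 0.1143, 0.2304]
ee_rot: [0.048, 0.999, -0.0, -0.001]
ft_force: [0.4, 0.6, -1.2]
grip_width: 0.285
grasp_force: 49.1
```

```bash
cat > tilt.py <<'E'
from h import *;from workcell import viewer,manip
np.set_printoptions(precision=4,suppress=True)
d={n:viewer.camera(n) for n in("scene","side","wrist")};pickle.dump(d,open("last.pkl","wb"))
p=np.array(manip.get_obs()["position"]);print("tcp",p)
for n in("scene","side"):
    c=d[n];u=proj(c,p);P=c["pixels"].astype(int)
    k=((P.min(2)>95)&(P.max(2)-P.min(2)<22)).astype(np.uint8)
    k=cv2.morphologyEx(k,cv2.MORPH_OPEN,np.ones((3,3)))
    N,L,st,ce=cv2.connectedComponentsWithStats(k);print(n,"tcp px",u)
    for i in range(1,N):
        if np.hypot(*(ce[i]-u))<60 and 40<st[i,4]<2500: print("  blob",st[i],ce[i], "PCA",cv2.minAreaRect(np.argwhere(L==i)[:,::-1].astype(np.float32)))
    x=np.array([np.cos(np.radians(-5.7)),np.sin(np.radians(-5.7)),0])
    for a in(0,30,55): print("  tilt",a,"body centre px",proj(c,p+.065*(np.sin(np.radians(a))*x-np.cos(np.radians(a))*np.array([0,0,1]))))
E
python3 tilt.py
python3 - <<'E'
from h import *
d=pickle.load(open("last.pkl","rb"))
a=d["side"]["pixels"][60:260,240:400,::-1];b=d["scene"]["pixels"][110:290,285:429,::-1]
cv2.imwrite("pics/l2.png",np.hstack([cv2.resize(a,(400,500),interpolation=2),cv2.resize(b,(400,500),interpolation=2)]))
E
```

```text
tcp [0.5597 0.1143 0.2309]
scene tcp px [366.6551 150.667 ]
  tilt 0 body centre px [364.0203 168.6146]
  tilt 30 body centre px [367.7816 177.6647]
  tilt 55 body centre px [370.9167 180.2033]
side tcp px [285.2257 128.8188]
  blob [295  85  40  33 668] [310.5554 101.3353] PCA ((310.8839111328125, 97.95296478271484), (29.71890640258789, 39.42448425292969), 67.06790161132812)
  blob [238  91  18  19 189] [246.3545 100.4339] PCA ((246.5, 100.0), (18.0, 17.0), 90.0)
  blob [258  99  18  19 160] [267.0063 107.8688] PCA ((266.3500061035156, 109.54999542236328), (19.606117248535156, 13.597793579101562), 71.56504821777344)
  blob [304 132  19  11 113] [313.3009 136.9823] PCA ((313.02056884765625, 136.94520568847656), (20.36515998840332, 6.203181266784668), 20.556047439575195)
  tilt 0 body centre px [286.256  150.8681]
  tilt 30 body centre px [298.6995 145.2152]
  tilt 55 body centre px [306.5533 137.1336]
```

Request:
{"op": "arm_command", "data": {
  "series": "0.95 0 0 0 0;0.95 0 0 0 0;0.95 0 0 0 0;0.95 0 0 0 0;0.95 0 0 0 0;0.95 0 0 0 0;0.95 0 0 0 0;0.95 0 0 0 0;0.95 0 0 0 0;0.95 0 0 0 0",
  "newtons": 20
}}

```text
clock: 21.3
position: [0.56, 0.1144, 0.2315]
ee_rot: [0.048, 0.999, 0.0, 0.0]
ft_force: [0.9, -1.1, -1.1]
grip_width: 0.286
grasp_force: 49.1
```

```bash
python3 tilt.py|grep -v "tilt"
```

```text
tcp [0.56   0.1143 0.2315]
scene tcp px [366.7382 150.573 ]
side tcp px [285.3114 128.5662]
  blob [255  73   9   6  48] [259.4167  75.5833] PCA ((259.0, 75.5), (5.0, 8.0), 90.0)
  blob [247  85   9  11  58] [250.7586  90.4138] PCA ((251.0, 90.0), (10.0, 8.0), 90.0)
  blob [295  85  40  33 659] [310.6692 101.4294] PCA ((311.5464172363281, 98.01884460449219), (29.08131217956543, 38.25556564331055), 67.06790161132812)
  blob [236  98  15  16 113] [243.3894 105.5752] PCA ((242.63999938964844, 106.02001190185547), (16.400001525878906, 11.80000114440918), 53.13010025024414)
  blob [259  99  17  19 153] [267.366  107.9281] PCA ((266.97735595703125, 109.43665313720703), (19.642044067382812, 12.713515281677246), 70.34617614746094)
  blob [304 131  19  12 115] [313.4261 136.5391] PCA ((313.02056884765625, 136.44520568847656), (20.716283798217773, 6.203181266784668), 20.556045532226562)
```

The pads lock and the bottle doesn't swing by itself. I'll press its foot against the near face of the fin, which only pushes the tray home, and roll the hand over it.

Request:
{"op": "arm_command", "data": {
  "series": "1 0.05 -0.022 0 0;1 0.05 -0.022 0 0;1 0.05 -0.022 0 0;1 0.05 -0.022 0 0;1 0.05 -0.022 0 0;1 0.045 -0.02 0.04 0;1 0 0 0.08 0;1 0 0 0.08 0;1 0 0 0.05 0;1 0 0 0 0"
}}

```text
clock: 22.7
position: [0.4367, 0.0737, 0.1306]
ee_rot: [0.048, 0.999, -0.001, -0.001]
ft_force: [0.7, -0.1, -0.6]
grip_width: 0.288
grasp_force: 49.1
```

```bash
cat > dk.py <<'E'
import numpy as np;from workcell import manip
o=manip.get_obs();r=np.array(o["position"])-[.6615,.0522,0];a=np.radians(-5.7)
print("dock x,y,z mm",np.round(1e3*np.array([r[0]*np.cos(a)+r[1]*np.sin(a),-r[0]*np.sin(a)+r[1]*np.cos(a),r[2]]),1),"F",np.round(o["ft_force"],1),"grip",o["grip_width"].round(3),o["clock"])
E
python3 dk.py;python3 tilt.py
python3 - <<'E'
from h import *
d=pickle.load(open("last.pkl","rb"))
a=d["side"]["pixels"][90:290,190:350,::-1];b=d["scene"]["pixels"][90:270,285:429,::-1]
cv2.imwrite("pics/l3.png",np.hstack([cv2.resize(a,(400,500),interpolation=2),cv2.resize(b,(400,500),interpolation=2)]))
E
```

```text
tcp [0.4381 0.0742 0.1325]
scene tcp px [331.8683 143.0815]
  tilt 0 body centre px [331.3866 159.0527]
  tilt 30 body centre px [333.8696 166.654 ]
  tilt 55 body centre px [335.6627 168.5459]
side tcp px [246.6576 185.1296]
  blob [265 186  22  12 139] [275.7194 191.5324] PCA ((275.35943603515625, 191.45677185058594), (23.012222290039062, 6.690454006195068), 17.10272979736328)
  tilt 0 body centre px [249.0268 205.2407]
  tilt 30 body centre px [261.5626 199.462 ]
  tilt 55 body centre px [269.2077 191.6875]Traceback (most recent call last):
  File "dk.py", line 3, in <module>
    print("dock x,y,z mm",np.round(1e3*np.array([r[0]*np.cos(a)+r[1]*np.sin(a),-r[0]*np.sin(a)+r[1]*np.cos(a),r[2]]),1),"F",np.round(o["ft_force"],1),"grip",o["grip_width"].round(3),o["clock"])
                                                                                                                                                             ^^^^^^^^^^^^^^^^^^^^^
AttributeError: 'float' object has no attribute 'round'
```

Request:
{"op": "arm_command", "data": {
  "series": "1 0 0 0.053 0;1 0 0 0.053 0;1 0 0 0 0;1 -0.0165 0 0 0;1 -0.0165 0 0 0;1 -0.0195 0 -0.0285 0;1 -0.0195 0 -0.0285 0;1 -0.026 0 -0.0225 0;1 -0.026 0 -0.0225 0;1 0 0 0 0"
}}

```text
clock: 24.1
position: [0.4882, 0.0692, 0.1311]
ee_rot: [0.049, 0.999, 0.0, 0.001]
ft_force: [-1.1, -0.7, -0.7]
grip_width: 0.291
grasp_force: 48.3
```

```bash
sed -i 's/o\["grip_width"\].round(3)/o["grip_width"]/' dk.py; python3 dk.py;python3 tilt.py; python3 cap.py
```

```text
dock x,y,z mm [-174.1   -0.3  131.1] F [-1.1 -0.7 -0.7] grip 0.2907104868631277 24.1
tcp [0.4874 0.0693 0.1302]
scene tcp px [335.7914 158.86  ]
  blob [316 210  12  10  71] [321.6761 215.4225] PCA ((321.0810546875, 214.48646545410156), (8.548747062683105, 11.507928848266602), 80.53767395019531)
  tilt 0 body centre px [335.0902 174.3636]
  tilt 30 body centre px [337.7217 182.5151]
  tilt 55 body centre px [339.664  184.8876]
side tcp px [266.8485 181.0931]
  blob [310 142   8   8  47] [313.8085 145.5319] PCA ((313.5, 145.5), (7.0, 7.0), 90.0)
  tilt 0 body centre px [268.4977 201.1077]
  tilt 30 body centre px [280.8442 195.4055]
  tilt 55 body centre px [288.5096 187.699 ]
scene tray patch shift px 0 0 0.994
side tray patch shift px 0 0 0.962
```

```bash
cat > prof.py <<'E'
from h import *;from workcell import manip
d=pickle.load(open("last.pkl","rb"));p=np.array(manip.get_obs()["position"]);x=np.array([np.cos(np.radians(-5.7)),np.sin(np.radians(-5.7)),0]);z=np.array([0,0,1])
for n in("side","scene","wrist"):
    for L in(.05,.075,.095):
        s=[]
        for a in range(-20,71,5):
            u=proj(d[n],p+L*(np.sin(np.radians(a))*x-np.cos(np.radians(a))*z)).round().astype(int)
            if 1<=u[1]<399 and 1<=u[0]<639:
                c=d[n]["pixels"][u[1]-1:u[1]+2,u[0]-1:u[0]+2].reshape(-1,3).mean(0);s.append("%d/%d"%(c.mean(),c[0]-c[2]))
            else:s.append("-")
        print(n,L,*s)
E
python3 prof.py
```

```text
side 0.05 105/22 102/21 102/20 102/20 102/20 80/13 75/10 85/11 88/12 88/12 83/10 80/9 87/14 100/19 101/21 98/20 99/19 102/21 108/22
side 0.075 103/21 101/19 103/20 104/21 100/20 97/20 93/20 78/12 85/11 87/11 86/11 93/13 99/28 101/44 106/33 107/20 106/25 106/20 108/22
side 0.095 104/20 102/21 99/19 97/20 104/21 106/22 103/22 101/20 77/10 88/11 85/10 81/13 106/78 100/62 94/39 133/78 132/78 118/56 92/16
scene 0.05 13/-1 57/3 94/7 118/9 122/9 123/9 122/9 122/9 129/9 135/10 142/10 149/10 149/10 149/10 149/10 149/11 149/11 150/10 150/10
scene 0.075 93/7 115/9 118/9 117/9 125/9 128/9 141/10 140/10 145/10 144/10 147/10 146/10 148/10 148/10 148/10 148/10 145/10 146/10 146/10
scene 0.095 108/8 113/9 117/9 119/9 131/9 133/10 139/10 143/10 142/10 146/10 148/10 144/13 138/31 133/53 132/73 132/73 132/76 132/62 131/66
wrist 0.05 121/13 80/8 81/8 81/8 26/1 24/-1 27/-2 25/0 26/-1 27/-2 20/-2 17/-2 18/-2 126/68 146/72 166/72 160/69 171/74 163/71
wrist 0.075 130/15 133/15 130/15 98/11 81/8 81/8 24/0 27/-2 26/-2 27/-1 21/-1 18/0 22/3 140/75 165/70 165/72 163/71 170/74 17/-2
wrist 0.095 135/16 131/15 134/15 131/14 112/12 81/8 77/8 25/-2 25/-2 28/-1 21/-1 17/1 92/48 171/74 160/69 166/71 170/75 15/-3 16/-3
```

The side view's body sector is centred near 26°, as planned. Continue the roll.

Request:
{"op": "arm_command", "data": {
  "series": "1 -0.031 0 -0.015 0;1 -0.031 0 -0.015 0;1 -0.0225 0 -0.005 0;1 -0.0225 0 -0.005 0;1 0 0 0 0;1 0 0 0 0;1 0 0 0 0;1 0 0 0 0;1 0 0 0 0;1 0 0 0 0"
}}

```text
clock: 25.65
position: [0.5295, 0.065, 0.1459]
ee_rot: [0.048, 0.999, 0.0, 0.0]
ft_force: [-0.0, -0.6, -1.2]
grip_width: 0.285
grasp_force: 43.5
```

```bash
python3 dk.py; python3 cap.py; sed -i 's/range(-20,71,5)/range(-30,31,3)/' prof.py; python3 prof.py|grep side
```

```text
dock x,y,z mm [-132.6   -0.3  145.9] F [-0.  -0.6 -1.2] grip 0.28539711374193033 25.65
scene tray patch shift px 0 0 0.994
side tray patch shift px 0 0 0.966
side 0.05 96/20 93/18 86/15 79/11 78/10 83/11 87/12 90/11 89/12 89/12 87/12 86/11 80/10 76/10 82/14 94/19 103/21 106/21 107/21 108/22 108/22
side 0.075 101/20 101/20 100/20 100/21 102/20 96/18 79/11 80/10 89/12 89/12 87/12 85/11 76/7 75/21 108/78 107/74 99/35 94/39 106/59 132/78 134/79
side 0.095 103/21 101/20 98/20 96/20 95/19 96/19 98/19 88/16 79/10 86/12 88/12 85/11 76/9 59/22 55/37 53/40 85/21 99/49 124/73 134/78 130/76
```

Request:
{"op": "arm_command", "data": {
  "series": "1 0.03 0 0 0;1 0.03 0 -0.02 0;1 0 0 -0.08 0;1 0 0 -0.08 0;1 0 0 -0.08 0;1 0 0 -0.05 0;1 0 0 0 0;1 0 0 0 0;1 0 0 0 0;1 0 0 0 0"
}}

```text
clock: 27.05
position: [0.5053, 0.0674, 0.2692]
ee_rot: [0.048, 0.999, -0.0, -0.001]
ft_force: [0.4, -0.5, -0.8]
grip_width: 0.286
grasp_force: 43.4
```

```bash
python3 dk.py; python3 cap.py; python3 prof.py|grep -v wrist
python3 - <<'E'
from h import *
from workcell import manip
d=pickle.load(open("last.pkl","rb"));p=np.array(manip.get_obs()["position"])
L=[]
for n in("side","scene"):
    u=proj(d[n],p-[0,0,.05]).round().astype(int);a=d[n]["pixels"][u[1]-40:u[1]+40,u[0]-32:u[0]+32,::-1];L.append(cv2.resize(a,(400,500),interpolation=2));print(n,u)
cv2.imwrite("pics/l4.png",np.hstack(L))
E
```

```text
dock x,y,z mm [-157.    -0.4  269.2] F [ 0.4 -0.5 -0.8] grip 0.2856572441731146 27.05
scene tray patch shift px 0 0 0.994
side tray patch shift px 0 0 0.966
side 0.05 99/20 94/18 86/15 78/12 77/10 85/11 87/11 87/12 87/12 87/11 84/11 83/10 78/10 73/9 75/12 81/16 90/18 92/19 94/19 94/19 94/19
side 0.075 103/22 106/22 107/21 106/21 105/22 92/17 83/13 81/9 84/10 87/12 86/11 84/11 76/9 72/10 84/17 92/18 94/20 96/20 93/19 91/18 92/18
side 0.095 108/22 111/22 110/21 106/22 104/22 106/21 108/21 89/15 78/10 86/11 87/10 85/10 77/10 74/12 99/20 101/20 98/20 97/20 97/20 98/20 100/20
scene 0.05 16/0 42/2 77/5 117/9 115/9 113/9 112/8 112/8 112/8 112/8 112/8 112/8 111/9 111/9 111/8 110/8 110/8 110/8 110/8 107/8 107/8
scene 0.075 95/7 105/8 111/9 110/9 110/8 110/9 111/9 111/9 111/9 112/9 111/9 111/8 111/8 110/8 110/8 109/8 108/8 106/8 106/8 111/10 116/12
scene 0.095 93/7 105/8 108/8 108/8 108/8 110/8 110/8 111/9 111/8 111/8 111/8 111/9 110/8 116/11 125/15 131/17 135/18 134/18 134/18 132/18 133/18
side [272 149]
scene [338 140]
```

View pics/l4.png

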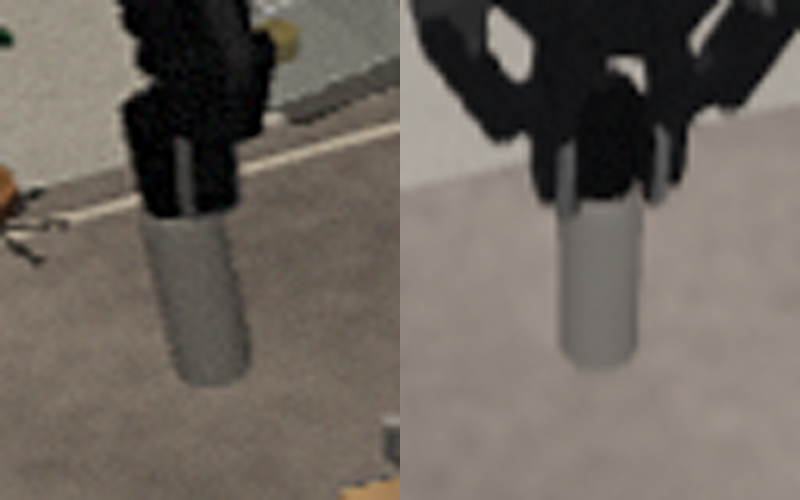

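The left half (side) shows the held bottle almost upright, body axis from (188,215) to (212,378). The right half (scene) looks vertical. I'll compare with the projected vertical numerically.

```bash
cat > ang.py <<'E'
from h import *;from workcell import manip
from scipy.optimize import brentq
d=pickle.load(open("last.pkl","rb"));p=np.array(manip.get_obs()["position"]);x=np.array([np.cos(np.radians(-5.7)),np.sin(np.radians(-5.7)),0]);z=np.array([0,0,1]);y=np.cross(z,x)
for n,h in(("side",x),("scene",y)):
    c=d[n];P=cv2.GaussianBlur(c["pixels"],(3,3),0).astype(int);u=proj(c,p-.06*z).round().astype(int)
    ch=P[...,0]-P[...,2];k=((ch<(15 if n=="side" else 99))&(P.mean(2)>60)&(P.mean(2)<(95 if n=="side" else 122))).astype(np.uint8)
    N,L,st,_=cv2.connectedComponentsWithStats(k);l=L[u[1],u[0]];m=L==l
    v0=int(proj(c,p-.045*z)[1]);v1=int(proj(c,p-.09*z)[1]);pts=[]
    for v in range(v0,v1+1):
        s=np.flatnonzero(m[v]);s=s[abs(s-u[0])<25]
        if len(s)>5: pts.append((v,(s.min()+s.max())/2,len(s)))
    pts=np.array(pts);sl=np.polyfit(pts[:,0],pts[:,1],1)[0]
    def f(a):
        D=np.sin(a)*h-np.cos(a)*z;A=proj(c,p+.045*D);B=proj(c,p+.09*D);return (B-A)[0]/(B-A)[1]-sl
    print(n,len(pts),"widths",pts[::4,2],"slope",sl.round(3),"tilt deg",np.degrees(brentq(f,-.6,.6)).round(1))
E
python3 ang.py
```

```text
side 17 widths [14. 14. 13. 13. 13.] slope 0.232 tilt deg 7.6
scene 14 widths [14. 14. 14. 13.] slope -0.049 tilt deg 0.1
```

Still leaning about 5°, foot forward. I'll go back to the fin and push the hand 10 mm further.

Request:
{"op": "arm_command", "data": {
  "series": "1 0 0 0.08 0;1 0 0 0.08 0;1 0 0 0.08 0;1 0 0 0.05 0;1 0 0 0.018 0;1 0 0 0 0;1 -0.03 0 0 0;1 -0.03 0 0 0;1 -0.014 0 0 0;1 -0.013 0 0 0"
}}

```text
clock: 28.45
position: [0.5401, 0.0641, 0.1465]
ee_rot: [0.048, 0.999, -0.0, -0.001]
ft_force: [-4.7, 1.9, 0.0]
grip_width: 0.287
grasp_force: 35.0
```

```bash
python3 dk.py
```

```text
dock x,y,z mm [-122.    -0.2  146.5] F [-4.7  1.9  0. ] grip 0.2865818422772018 28.45
```

Request:
{"op": "arm_command", "data": {
  "series": "1 0 0 0 0;1 0.03 0 0 0;1 0.03 0 -0.02 0;1 0 0 -0.08 0;1 0 0 -0.08 0;1 0 0 -0.08 0;1 0 0 -0.05 0;1 0 0 0 0;1 0 0 0 0;1 0 0 0 0"
}}

```text
clock: 29.7
position: [0.5158, 0.0663, 0.2697]
ee_rot: [0.048, 0.999, -0.0, -0.001]
ft_force: [0.0, 0.1, -0.9]
grip_width: 0.287
grasp_force: 33.3
```

```bash
python3 dk.py; python3 cap.py; python3 ang.py;  python3 prof.py|grep side
```

```text
dock x,y,z mm [-146.4   -0.4  269.7] F [ 0.   0.1 -0.9] grip 0.2866258545708864 29.7
scene tray patch shift px 0 0 0.994
side tray patch shift px 0 0 0.965
side 17 widths [13. 13. 13. 13. 13.] slope 0.116 tilt deg 2.6
scene 14 widths [13. 13. 13. 12.] slope -0.03 tilt deg 1.0
side 0.05 82/13 80/11 82/11 85/11 87/11 88/11 88/12 88/11 87/10 85/10 81/9 75/11 82/14 92/19 94/20 92/20 94/19 95/19 96/19 97/20 99/20
side 0.075 102/20 98/20 100/21 94/18 85/14 82/10 88/11 88/12 88/12 86/11 78/9 75/12 82/15 96/20 96/20 95/20 93/19 92/19 94/19 95/20 93/19
side 0.095 111/22 109/23 106/22 108/22 108/22 96/18 81/11 85/11 88/10 86/11 80/10 71/10 89/18 101/21 97/19 95/20 96/20 98/20 100/20 98/20 96/20
```

```bash
python3 -c "
from workcell import manip
print(manip.hand_in())"
```

```text
the job is handed in; nothing more can be done
None
```

The job is handed in: the tray is home against the back stop, and the tall bottle is held upright to within about 3° with its foot about 16 cm above the table. The tray patch I tracked, on the socket block, didn't move during extraction; I saw no sign that anything else moved, but did not check the short bottles or bystanders separately.

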